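Wedge the rocking portable hob steady

TASK

The black portable hob rocks because the foot under its front left corner is worn short. Press down on that corner with a fingertip to feel it rock, then push the orange wedge along the worktop, thin end first, under that short foot until the hob stops rocking but still stands level on its other feet. Finish while holding a fingertip pressed down on that corner with about 10 N to show that it no longer rocks; never pick up or lift the wedge or the hob, do not shove the hob about, and leave the other things alone.

Things in the scene. Friction and masses are not known exactly. Their poses are not given: they have to be found in the camera images.
- hob: Portable induction hob, a flat black slab 210 (x) x 250 (y) x 40 mm, loose on four round feet 18 mm long: top 58 mm, underside 18 mm above the worktop. About 1.6 kg. Origin: centre of its footprint at worktop level; x points to its rear, y to its left, z up. Foot axes at x = +-85, y = +-105 mm, foot radius 9 mm.
- short_foot (a point): Point at worktop level under the axis of the worn front left foot, at (-85, +105) mm in the hob's frame. Unloaded, that foot's end hangs 5 to 10 mm above this point (a different gap each time, not measured). A 3 to 5 N press above it tips the hob about the line through the front right and rear left feet until the foot meets the worktop: the corner sinks by the gap.
- hob_corner (a point): Point on the hob's flat top (58 mm above the worktop when level) exactly above the axis of the short foot. Press here.
- wedge: Loose orange plastic wedge, 60 g, 46 mm wide (x), 92 mm long (y). Origin: centre of its underside; the thin end points along its own -y. Top: an even slope from 3 mm high at the thin end (y = -46 mm) to 14 mm at y = +34 mm (0.1375 mm rise per mm), then, to y = +46 mm, an upright heel 28 mm high over the full width, with a flat back face for pushing.
- wedge_tip (a point): Middle of the wedge's thin end, at worktop level. The foot meets the slope with the outer rim of its end (9 mm nearer the heel than its axis): the wedge is snug when the slope height under that rim equals the gap. Friction keeps the wedge in place when loaded.
- wedge_heel (a point): Middle of the flat back face of the wedge's heel, 14 mm above the worktop; 92 mm behind the thin end.
- red_cup: Tall red plastic cup, 74 mm wide, 120 high; bystander. Origin under its centre.
- salt_shaker: Salt shaker, 44 mm wide, 90 high; bystander. Origin under its centre.
- tin_tray: Flat round tin, 86 mm wide, 40 high; bystander. Origin under its centre.
- tea_glass: Small waisted tea glass, 63 mm wide, 87 high; bystander. Origin under its centre.

How it is judged:
On the way:
1. A finger presses the front left corner down and the hob rocks (contact force between the fingers and hob above 1 N and horizontal distance between the grasp point and hob_corner below 0.06 m and angle between hob's own z axis and vertical above 0.02 rad), for 0.1 s.
At the end, for the whole second after the job is handed in: A finger presses the hob's front left corner (TCP within 30 mm of the point above the short foot) with 5 to 25 N; the hob bears with over 1 N on the wedge, which lies flat with its middle line within 30 mm of the short foot's axis; the hob is within 0.015 rad of level; both are still (contact force between the fingers and hob between 5 and 25 N and horizontal distance between the grasp point and hob_corner below 0.03 m and contact force between wedge and hob above 1 N and contact force between the fingers and wedge below 0.1 N and x of hob_corner in the frame of wedge between -0.03 and 0.03 m and y of hob_corner in the frame of wedge between -0.05 and 0.03 m and angle between hob's own z axis and vertical below 0.015 rad and angle between wedge's own z axis and vertical below 0.08 rad and linear speed of each of hob, wedge below 0.01 m/s); the arm keeps its last pose, push and grip.
It fails at once if the wedge is lifted off the worktop (over 12 mm) (height (world z) of wedge above 0.012 m).
It fails at once if the hob is lifted (over 15 mm) (height (world z) of hob above 0.015 m).
It fails at once if the hob is shoved over 30 mm from its place (distance of hob from where it was at the start of the episode above 0.03 m).
It fails at once if the hob is pressed with over 60 N (contact force between the arm and hob above 60 N).
It fails at once if a bystander is moved over 20 mm (distance of any of red_cup, salt_shaker, tin_tray, tea_glass from where it was at the start of the episode above 0.02 m).
It also fails if it takes over 72 s, if anything falls off the work surface, if the arm or the gripper's body presses on something with over 40 N, if the wrist force passes 120 N, or if a joint passes its speed limit or range.

ROBOT

A 6-joint arm with a two-finger parallel gripper is mounted at the origin on a cart in front of the work surface, level with it; the furniture and walls round the work are solid. World frame = base frame: x ahead of the robot, y to its left, z up, the work surface at z = 0. Lengths are in m, angles in rad, forces in N, time in s.
With the tool pointing down it reaches from about 0.35 to 0.85 m from the base axis. Payload 8.1 kg.
Tool frame: the origin (TCP) lies between the finger pads, 19 mm behind the fingertips; this is the grasp point; z points along the fingers, y is the line along which they close (so a half turn about z gives the same grasp; the last joint's range is limited). The gripper opens to 93 mm and grips with 3 to 60 N. Pads are 15 mm wide; open, the fingers measure 128 mm over their backs; the gripper's body (75 mm by 188 mm) begins 65 mm behind the grasp point.
Start: joints at [-1.28, 0.13, 1.488, -0, 1.523, -0.085], TCP at [0.22, -0.558, 0.237] pointing down, gripper open.
Joint ranges: [-2.96, 2.96], [-0.89, 2.26], [0.02, 2.5], [-1.34, 4.48], [0, 2.73], [-2.66, 2.66]. Speed limits (rad/s): [2.39, 2.39, 2.79, 3.14, 3.14, 3.14].

INTERFACE

Orientations are given as a rotation vector (axis times angle).
In Python, from plant import monitor, eyes, ticket gives the robot as it stands.
- The arm moves only by the tool arm_command, never from a script. Its argument "deltas" is a list that holds one entry, the list of rows, each a list of 6 numbers: the shift along the world's x, y, z in cm, then the turn, a rotation vector about the world's x, y, z in degrees. In form: [[[tx, ty, tz, rx, ry, rz], ...]]. A call has 1 to 12 rows; each row shifts and turns the commanded pose from where the row before left it; what a row does not reach is not made up. A row lasts 1/12 s, in which the tool goes at most 41.7 mm and 7.16 degrees, less where a joint would pass 70% of its speed; a pose out of reach is approached as far as the arm can. A call is refused whole if a number of a shift passes 4.17 or a number of a turn 7.16, either way. A call with a gripper value outside its range is refused whole. "gripper" is the opening, from -1 (shut) to 1 (fully open), set as the call begins (left out, the last holds). The fingers move at their own pace and stop on an object; "squeeze" is the grip in N (left out, the last holds). Time passes only in rows, so rows that do not move let the fingers close. It gives the time, the measured TCP pose, the force, the opening and the grip force at its end, in the units of the state.
- monitor.read_state(): the state, without advancing time (a new reading comes with each control period).
- eyes.read_camera(name): name is "side" or "top"; returns the picture (420x560x3 uint8, blue, green, red); there is no depth.
- eyes.camera_model(name): a dict with "fx", "fy", "cx", "cy" (pixels), "k1" (the pictures are not rectified: a ray, as slopes to the right and down, at radius r is drawn at 1 + k1 r^2 times it, then the intrinsics apply), "rvec" (rotation vector, rad) and "tvec" (3), from world to camera coordinates, as OpenCV has them. Camera axes: x right, y down, z forward; pixel columns grow to the right and rows downward; lengths in m; the calibration is good to about 2 mm. A picture is of the moment at which its call begins. camera_model takes no time and is no camera call.
- ticket.close_job(): hands the job in; it is judged then, once.
The state is a dict: "t": time; "q": joint angles; "dq": joint speeds; "joint_torque": joint torques, N m; "tool_pos": TCP position; "orientation": TCP orientation; "force": force on the tool from outside, world axes, zero at the start; "wrist_torque": the same for the moment, N m; "opening": finger opening in m; "gripper_force": force on a finger pad.
Only numpy, scipy, OpenCV 4.12 (cv2) and the standard library are available. Lean on these libraries where they do the work, as an engineer would, in place of code of your own. Each camera call takes 0.05 s, during which the arm holds its last target. There are 200 camera calls.

## Working session

There is one attempt and no reset: what is moved stays moved. The work goes in short steps, Python scripts to look and compute and a tool call to move; the robot and the scene stay as the last step left them, time stands still between calls to the robot, and variables do not carry over. Pictures are saved under pics/ and viewed, at most 10 in all, crops included, and the job is handed in when it is done.

Besides the shell and the picture viewer there is one more tool, called after ">>>" in YAML: its name, and indented under it one key for each argument. arm_command: Moves the arm, as the interface text tells. Its arguments: {"type":"object","properties":{"deltas":{"type":"array"},"gripper":{"type":"number"},"squeeze":{"type":"number"}},"required":["deltas"]}

```bash
mkdir -p pics; ls; python3 - <<'E'
from plant import monitor, eyes
import cv2
s=monitor.read_state(); print(s['t'],s['tool_pos'],s['orientation'],s['force'],s['opening'])
for n in('side','top'):
    cv2.imwrite(f'pics/{n}0.png',eyes.read_camera(n)); print(eyes.camera_model(n))
E
```

```text
pics
0.0 [ 0.22005677 -0.55759191  0.23638452] [-3.08445819e+00 -5.86508186e-01  3.56206537e-04] [-0.43464075 -0.61814419  1.30519345] 0.09325447889138579
{'fx': 517.4144517052595, 'fy': 517.4144517052595, 'cx': 269.3198311216614, 'cy': 217.73590005011835, 'k1': -0.027517767562681227, 'rvec': array([ 0.38515584, -2.52028313,  1.59135747]), 'tvec': array([0.49141109, 0.15247066, 1.083245  ])}
{'fx': 411.6316637297077, 'fy': 411.6316637297077, 'cx': 276.2673085705844, 'cy': 206.78631438079657, 'k1': -0.06343515589067171, 'rvec': array([ 2.1269351 , -2.15319036,  0.13890469]), 'tvec': array([0.01105673, 0.5002365 , 0.87772706])}
```

View pics/top0.png

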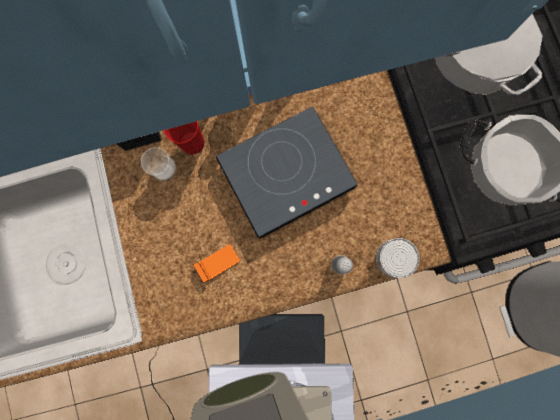

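View pics/side0.png

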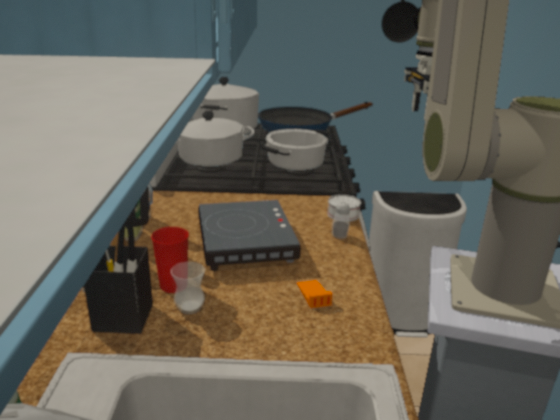

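The top view shows the hob with corners near (218,157), (313,109), (356,186) and (262,235); the controls are on the robot's side, so front left is about (262,235). The wedge is at about (217,263) with its heel at the left (200,270) and its tip facing right. The side view shows the wedge at (315,293) and the hob's front left corner at about (297,250).

```bash
cat > h.py <<'E'
import numpy as np, cv2
from plant import eyes, monitor
def ray(n,px):
    m=eyes.camera_model(n); R=cv2.Rodrigues(m['rvec'])[0]
    K=np.array([[m['fx'],0,m['cx']],[0,m['fy'],m['cy']],[0,0,1]])
    u=cv2.undistortPoints(np.array([[px]],float),K,np.array([m['k1'],0,0,0.]))[0,0]
    return -R.T@m['tvec'], R.T@np.array([u[0],u[1],1])
def plane(n,px,z):
    c,d=ray(n,px); return c+d*(z-c[2])/d[2]
def tri(p,q):
    a,b=ray('top',p); c,d=ray('side',q)
    s=np.linalg.lstsq(np.c_[b,-d],c-a,rcond=None)[0]
    P,Q=a+s[0]*b,c+s[1]*d; return (P+Q)/2,np.linalg.norm(P-Q)
def proj(n,P):
    m=eyes.camera_model(n); K=np.array([[m['fx'],0,m['cx']],[0,m['fy'],m['cy']],[0,0,1]])
    return cv2.projectPoints(np.array([P],float),m['rvec'],m['tvec'],K,np.array([m['k1'],0,0,0.]))[0][0,0]
def orange(im):
    h=cv2.cvtColor(im,cv2.COLOR_BGR2HSV); return cv2.inRange(h,(5,215,120),(16,255,255))
def big(mask):
    c=cv2.findContours(mask,cv2.RETR_EXTERNAL,cv2.CHAIN_APPROX_NONE)[0]; return max(c,key=cv2.contourArea)
E
python3 - <<'E'
from h import *
np.set_printoptions(precision=4,suppress=True)
T=cv2.imread('pics/top0.png');S=cv2.imread('pics/side0.png')
for n,im in(('top',T),('side',S)):
    c=big(orange(im)); print(n,'wedge',cv2.contourArea(c),cv2.boxPoints(cv2.minAreaRect(c)).round(1).tolist(),cv2.approxPolyDP(c,2,True)[:,0].tolist())
c=big(orange(T))
for z in(0,.014,.028): print(z,[plane('top',p,z)[:2].round(4).tolist() for p in cv2.boxPoints(cv2.minAreaRect(c))])
h=cv2.cvtColor(T,cv2.COLOR_BGR2HSV)
print('hsv hob',h[170,250],h[200,290],'counter',h[230,180])
m=cv2.inRange(h,(90,20,0),(130,255,110));m[:, :200]=0;m[:,370:]=0;m[:100]=0;m[250:]=0
m=cv2.morphologyEx(m,cv2.MORPH_OPEN,np.ones((5,5)))
c=big(m);b=cv2.boxPoints(cv2.minAreaRect(c));print('hob',cv2.contourArea(c),b.round(1).tolist(),cv2.approxPolyDP(c,5,True)[:,0].tolist())
print([plane('top',p,.058)[:2].round(4).tolist() for p in b])
print('tops', tri((217.5,157),(199,204)), tri((262,235),(297,247)))
for k,(p,z) in dict(salt=((343,265),.09),tin=((398,258),.04)).items(): print(k,plane('top',p,z),plane('top',p,0))
a=cv2.resize(T[140:290,180:330],None,fx=4,fy=4,interpolation=cv2.INTER_CUBIC);cv2.imwrite('pics/c1.png',a)
a=cv2.resize(S[190:315,190:350],None,fx=5,fy=4.8,interpolation=cv2.INTER_CUBIC)
a=cv2.resize(S[190:310,190:350],None,fx=5,fy=5,interpolation=cv2.INTER_CUBIC);cv2.imwrite('pics/c2.png',a)
E
```

```text
top wedge 0.0 [[207.0, 279.0], [207.0, 279.0], [207.0, 278.0], [207.0, 278.0]] [[207, 278]]
side wedge 590.0 [[296.70001220703125, 281.70001220703125], [329.20001220703125, 277.6000061035156], [332.6000061035156, 304.70001220703125], [300.1000061035156, 308.70001220703125]] [[297, 282], [311, 307], [331, 304], [331, 292], [326, 292], [316, 280]]
0 [[0.3424, 0.1642], [0.3424, 0.1642], [0.3446, 0.1642], [0.3446, 0.1642]]
0.014 [[0.3428, 0.1616], [0.3428, 0.1616], [0.345, 0.1617], [0.345, 0.1617]]
0.028 [[0.3432, 0.1591], [0.3432, 0.1591], [0.3453, 0.1591], [0.3453, 0.1591]]
hsv hob [97 24 95] [103  19  96] counter [ 15 128 173]
hob 568.5 [[200.0, 100.0], [248.0, 100.0], [248.0, 118.0], [200.0, 118.0]] [[200, 118], [247, 106], [248, 100], [200, 100]]
[[0.7447, 0.1752], [0.7423, 0.0659], [0.6995, 0.0659], [0.7017, 0.1743]]
tops (array([0.6064, 0.1254, 0.1545]), np.float64(0.045128661617223426)) (array([0.4383, 0.0367, 0.045 ]), np.float64(0.0018611194319261809))
salt [ 0.3703 -0.1311  0.09  ] [ 0.3704 -0.1442  0.    ]
tin [ 0.3836 -0.2588  0.04  ] [ 0.3843 -0.2699  0.    ]
```

View pics/c1.png

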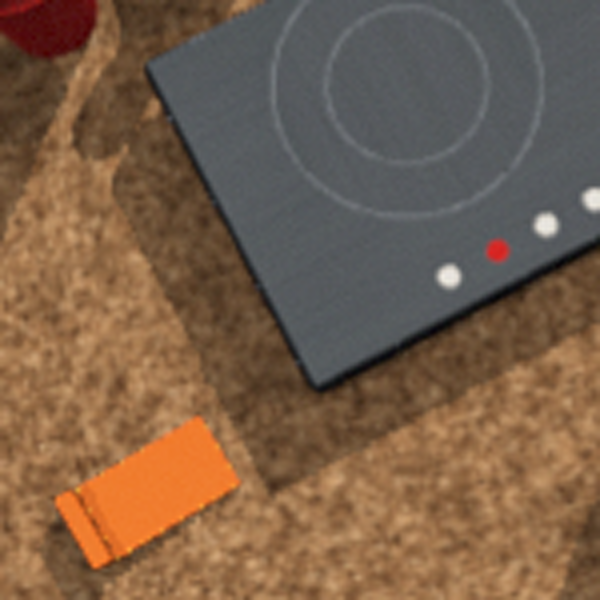

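View pics/c2.png

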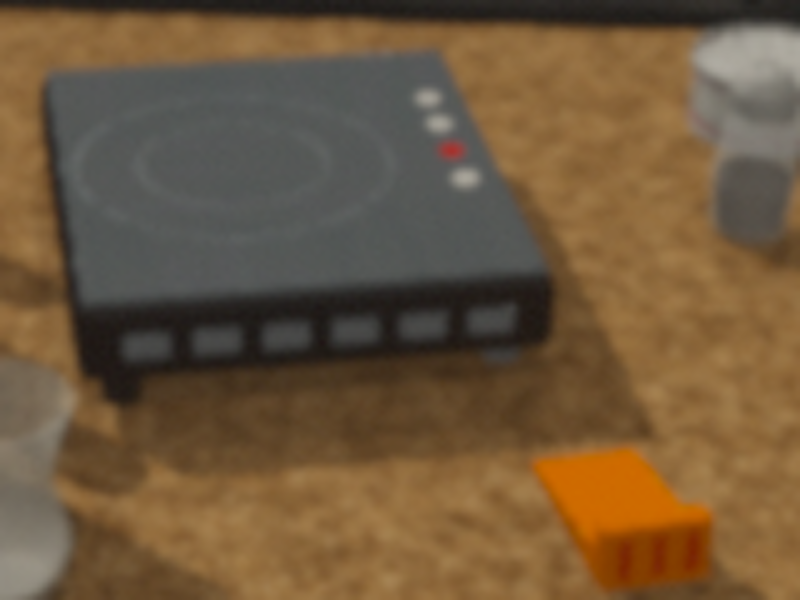

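The crops give the top-view hob front left corner at about (259,236.5) and the rear left at (217.5,156.5). The wedge tip corners are at (230,244.5) and (239.8,261), and the heel top corners at (194.3,264) and (204.5,282). In the side view the hob front left corner is (299.6,245), with the heel top at (308,297) and (332,291.6).

```bash
python3 - <<'E'
from h import *
np.set_printoptions(precision=4,suppress=True)
T=cv2.imread('pics/top0.png')
for k,p,q in (('FL',(259.2,236.5),(299.6,245)),('RL',(217.5,156.8),(207,251.4)),('FR',(355.5,186),(278.4,200.4)),('RR',(313,109.5),(199.6,205)),
 ('tipL',(230,244.5),(297,282.8)),('tipR',(239.7,261),(316.6,280)),('heelL',(194.2,264),(308,297)),('heelR',(204.5,282),(332,291.6))):
    print(k,*tri(p,q))
h=cv2.cvtColor(T,cv2.COLOR_BGR2HSV)
m=cv2.inRange(h,(80,5,75),(125,80,125));m[:, :205]=0;m[:,368:]=0;m[:104]=0;m[245:]=0
m=cv2.morphologyEx(m,cv2.MORPH_OPEN,np.ones((3,3)))
c=big(m);b=cv2.boxPoints(cv2.minAreaRect(c));print('hob',cv2.contourArea(c))
P=np.array([plane('top',p,.058)[:2] for p in b]);print(P, np.linalg.norm(np.roll(P,1,0)-P,axis=1),P.mean(0))
mm=cv2.inRange(h,(5,180,180),(16,255,255));mm[:200]=0;mm[300:]=0
c=big(mm);b=cv2.boxPoints(cv2.minAreaRect(c));print(cv2.contourArea(c),b.tolist())
print(plane('top',(234.9,252.7),.003),plane('top',(199.4,273),.028))
print([plane('side',p,0) for p in((311,307.4),(331.6,303.6))])
E
```

```text
FL [0.433  0.0421 0.054 ] 0.0010443340105256167
RL [0.6118 0.1341 0.0545] 0.00019794164711887572
FR [ 0.5404 -0.1689  0.0572] 0.0007558101333532166
RR [ 0.7205 -0.0804  0.0542] 0.0035668892955306422
tipL [0.4193 0.1118 0.0018] 0.0010737851605267651
tipR [0.3818 0.0895 0.0028] 0.0008263533670940603
heelL [0.3775 0.1888 0.0246] 0.0026099057693386384
heelR [0.3367 0.1641 0.0302] 0.00018127931375602722
hob 9599.0
[[ 0.6137  0.1364]
 [ 0.7304 -0.0831]
 [ 0.5447 -0.1708]
 [ 0.4348  0.0433]] [0.2017 0.2486 0.2054 0.2407] [ 0.5809 -0.0185]
798.0 [[192.9219207763672, 264.6370849609375], [229.3751983642578, 243.0965118408203], [239.90660095214844, 260.91888427734375], [203.4533233642578, 282.45947265625]]
[0.401  0.1005 0.003 ] [0.3564 0.1761 0.028 ]
[array([0.3719, 0.1865, 0.    ]), array([0.3357, 0.161 , 0.    ])]
```

>>> arm_command:
  deltas:
    - [[1.3,3.3,0,0,0,5.5],[1.3,3.3,0,0,0,5.5],[1.3,3.3,0,0,0,5.5],[1.3,3.3,0,0,0,5.5],[1.3,3.3,0,0,0,5.5],[1.3,3.3,0,0,0,5.5],[1.3,3.3,0,0,0,5.5],[1.3,3.3,0,0,0,5.5],[1.3,3.3,0,0,0,5.5],[1.3,3.3,0,0,0,5.5],[1.3,3.3,0,0,0,5.5],[1.3,3.3,0,0,0,5.5]]
  gripper: -1
  squeeze: 10

```text
t: 1.1
tool_pos: [0.3763, -0.1604, 0.2372]
orientation: [-2.264, -2.178, 0.0]
force: [0.9, -0.4, -0.5]
opening: 0.0174
gripper_force: 0.0
```

>>> arm_command:
  deltas:
    - [[1.3,3.3,-1,0,0,5.5],[1.3,3.3,-1,0,0,5.5],[1.3,3.3,-1,0,0,5.5],[1.3,3.3,-1,0,0,5.5],[1.3,3.3,-1,0,0,5.5],[1.3,3.3,-1,0,0,5.5],[0,0,-1,0,0,0],[0,0,-1,0,0,0],[0,0,-1,0,0,0],[0,0,0,0,0,0],[0,0,0,0,0,0]]

```text
t: 2.02
tool_pos: [0.4534, 0.0347, 0.1467]
orientation: [-1.561, -2.725, 0.002]
force: [-0.2, 0.0, 0.2]
opening: 0.0007
gripper_force: 0.0
```

>>> arm_command:
  deltas:
    - [[0.1,0.1,-1.5,0,0,0],[0,0,-1.5,0,0,0],[0,0,-1.5,0,0,0],[0,0,-1.5,0,0,0],[0,0,-0.5,0,0,0],[0,0,0,0,0,0],[0,0,0,0,0,0],[0,0,0,0,0,0]]

```text
t: 2.68
tool_pos: [0.4562, 0.0365, 0.0838]
orientation: [1.558, 2.726, 0.001]
force: [1.0, -1.3, 0.0]
opening: 0.0004
gripper_force: 0.0
```

>>> arm_command:
  deltas:
    - [[0,0,-0.2,0,0,0],[0,0,0,0,0,0],[0,0,0,0,0,0]]

```text
t: 2.93
tool_pos: [0.4555, 0.0369, 0.0809]
orientation: [1.558, 2.727, 0.001]
force: [0.2, 0.1, 0.0]
opening: 0.0003
gripper_force: 0.0
```

>>> arm_command:
  deltas:
    - [[0,0,-0.2,0,0,0],[0,0,0,0,0,0],[0,0,0,0,0,0]]

```text
t: 3.18
tool_pos: [0.4551, 0.0369, 0.0783]
orientation: [-1.558, -2.728, 0.0]
force: [-0.0, 0.6, 0.7]
opening: 0.0004
gripper_force: 0.0
```

>>> arm_command:
  deltas:
    - [[0,0,-0.2,0,0,0],[0,0,0,0,0,0],[0,0,0,0,0,0]]

```text
t: 3.43
tool_pos: [0.4554, 0.0369, 0.0767]
orientation: [1.558, 2.728, 0.0]
force: [-0.9, 0.3, 4.2]
opening: 0.0006
gripper_force: 1.7
```

>>> arm_command:
  deltas:
    - [[0,0,-0.2,0,0,0],[0,0,0,0,0,0],[0,0,0,0,0,0]]

```text
t: 3.68
tool_pos: [0.4553, 0.037, 0.0746]
orientation: [-1.558, -2.728, -0.0]
force: [-2.1, 1.0, 4.2]
opening: 0.0004
gripper_force: 2.3
```

>>> arm_command:
  deltas:
    - [[0,0,-0.2,0,0,0],[0,0,0,0,0,0],[0,0,0,0,0,0]]

```text
t: 3.93
tool_pos: [0.4551, 0.0369, 0.0725]
orientation: [-1.558, -2.728, 0.0]
force: [-2.7, 0.5, 4.6]
opening: 0.0003
gripper_force: 2.5
```

>>> arm_command:
  deltas:
    - [[0,0,-0.1,0,0,0],[0,0,0,0,0,0],[0,0,0,0,0,0]]

```text
t: 4.18
tool_pos: [0.455, 0.037, 0.0714]
orientation: [-1.558, -2.727, 0.0]
force: [-4.2, 0.9, 5.7]
opening: 0.0007
gripper_force: 2.7
```

>>> arm_command:
  deltas:
    - [[0,0,-0.1,0,0,0],[0,0,0,0,0,0],[0,0,0,0,0,0]]

```text
t: 4.43
tool_pos: [0.455, 0.037, 0.0704]
orientation: [-1.558, -2.727, 0.0]
force: [-4.4, 1.7, 4.7]
opening: 0.0007
gripper_force: 2.8
```

>>> arm_command:
  deltas:
    - [[0,0,-0.1,0,0,0],[0,0,0,0,0,0],[0,0,0,0,0,0]]

```text
t: 4.68
tool_pos: [0.4551, 0.037, 0.07]
orientation: [-1.558, -2.728, 0.0]
force: [-7.8, 0.9, 12.1]
opening: 0.0004
gripper_force: 5.7
```

>>> arm_command:
  deltas:
    - [[0,0,-0.1,0,0,0],[0,0,0,0,0,0],[0,0,0,0,0,0]]

```text
t: 4.93
tool_pos: [0.4551, 0.037, 0.0698]
orientation: [-1.558, -2.727, 0.001]
force: [-11.7, 0.8, 20.6]
opening: 0.0003
gripper_force: 10.4
```

>>> arm_command:
  deltas:
    - [[0,0,-0.1,0,0,0],[0,0,0,0,0,0],[0,0,0,0,0,0]]

```text
t: 5.18
tool_pos: [0.4551, 0.0369, 0.0696]
orientation: [-1.557, -2.727, 0.001]
force: [-16.6, 1.6, 30.0]
opening: 0.0004
gripper_force: 15.4
```

Contact came at TCP z of about 0.077 and the stop at about 0.070, so the gap is about 7 mm. The tip should end about 19 mm past the foot axis. Next I go behind the heel.

>>> arm_command:
  deltas:
    - [[0,0,1,0,0,0],[0,0,2,0,0,0],[0,0,2,0,0,0],[0,0,2,0,0,0],[-1.9,2.8,0,0,0,0],[-1.9,2.8,0,0,0,0],[-1.9,2.8,0,0,0,0],[-1.9,2.8,0,0,0,0],[-1.9,2.8,0,0,0,0],[-2.2,2.8,0,0,0,0],[0,0,0,0,0,0],[0,0,0,0,0,0]]

```text
t: 6.18
tool_pos: [0.3375, 0.206, 0.1373]
orientation: [1.552, 2.731, 0.001]
force: [0.1, 0.1, 0.1]
opening: 0.0007
gripper_force: 0.0
```

```bash
python3 - <<'E'
from h import *
s=monitor.read_state();print(s['tool_pos'],s['q'])
T=eyes.read_camera('top');S=eyes.read_camera('side')
T0=cv2.imread('pics/top0.png')
cv2.imwrite('pics/t1.png',T)
a=np.hstack([cv2.resize(T[140:290,180:330],None,fx=2.6,fy=2.6),cv2.resize(S[190:340,230:380],None,fx=2.6,fy=2.6)]);cv2.imwrite('pics/c3.png',a)
E
```

```text
[0.33749154 0.20603921 0.13734666] [ 4.18522660e-01 -3.90282551e-01  2.14813691e+00 -2.95886260e-04
  1.38308921e+00 -1.18537344e-01]
```

View pics/c3.png

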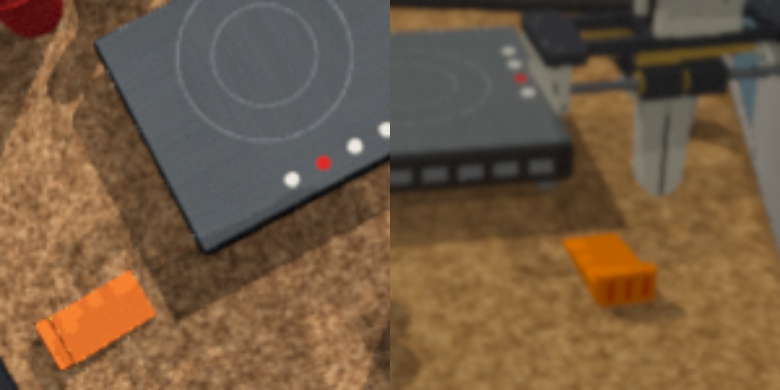

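The picture shows the hob and wedge unmoved, with the closed fingers behind the heel and parallel to its back face. I descend next.

>>> arm_command:
  deltas:
    - [[0,0,-2,0,0,0],[0,0,-2,0,0,0],[0,0,-2,0,0,0],[0,0,-2,0,0,0],[0,0,-2,0,0,0],[0,0,-1,0,0,0],[0,0,0,0,0,0],[0,0,0,0,0,0]]

```text
t: 6.95
tool_pos: [0.3384, 0.2041, 0.0274]
orientation: [-1.56, -2.726, 0.002]
force: [0.0, -0.2, 0.4]
opening: 0.0007
gripper_force: 0.0
```

```bash
python3 - <<'E'
from h import *
s=monitor.read_state();print(s['tool_pos'],s['force'])
T=eyes.read_camera('top');S=eyes.read_camera('side')
a=np.hstack([cv2.resize(T[180:330,140:290],None,fx=2.6,fy=2.6),cv2.resize(S[190:340,230:380],None,fx=2.6,fy=2.6)]);cv2.imwrite('pics/c4.png',a)
E
```

```text
[0.33842177 0.20405362 0.02736017] [ 0.04933887 -0.23946672  0.41267412]
```

View pics/c4.png

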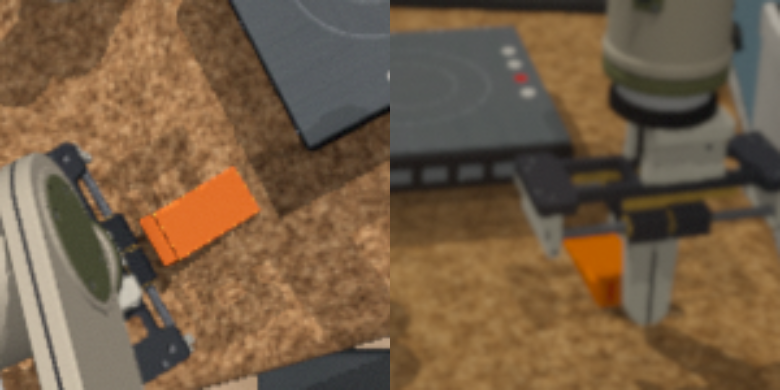

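>>> arm_command:
  deltas:
    - [[0.25,-0.43,0,0,0,0],[0.25,-0.43,0,0,0,0],[0.25,-0.43,0,0,0,0],[0.25,-0.43,0,0,0,0],[0.2,-0.3,0,0,0,0],[0.2,-0.25,0,0,0,0],[0.2,-0.25,0,0,0,0],[0.3,-0.37,0,0,0,0],[0.3,-0.37,0,0,0,0],[0.3,-0.37,0,0,0,0],[0.3,-0.37,0,0,0,0],[0.3,-0.37,0,0,0,0]]

```text
t: 8.05
tool_pos: [0.3695, 0.1608, 0.0274]
orientation: [-1.558, -2.728, 0.0]
force: [-0.4, 0.1, -0.1]
opening: 0.0005
gripper_force: 0.2
```

>>> arm_command:
  deltas:
    - [[0.3,-0.37,0,0,0,0],[0.3,-0.37,0,0,0,0],[0.3,-0.37,0,0,0,0],[0.2,-0.25,0,0,0,0],[0,0,0,0,0,0],[0,0,0,0,0,0]]

```text
t: 8.55
tool_pos: [0.3803, 0.1474, 0.0274]
orientation: [-1.559, -2.728, 0.0]
force: [0.1, -0.1, 0.2]
opening: 0.0004
gripper_force: 0.0
```

```bash
python3 - <<'E'
from h import *
s=monitor.read_state();print(s['tool_pos'],s['force'])
T=eyes.read_camera('top');S=eyes.read_camera('side')
a=np.hstack([cv2.resize(T[160:310,170:320],None,fx=2.6,fy=2.6),cv2.resize(S[190:340,230:380],None,fx=2.6,fy=2.6)]);cv2.imwrite('pics/c5.png',a)
E
```

```text
[0.38033175 0.14741141 0.02742187] [ 0.10725383 -0.14224868  0.20640089]
```

View pics/c5.png

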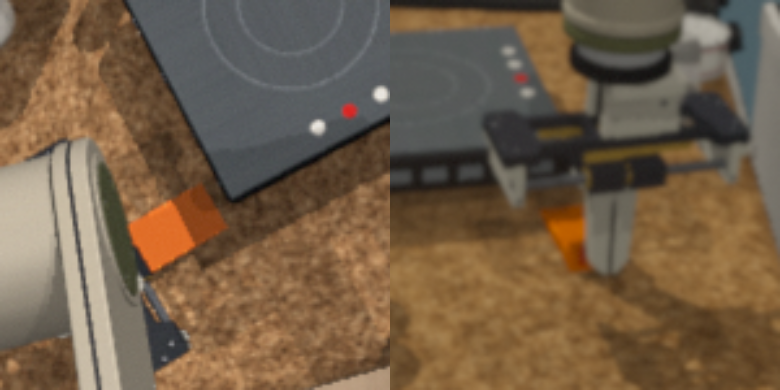

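The wedge tip corners in the top view are at about (247.7,231.5) and (257.7,246.9), just short of the hob.

```bash
python3 - <<'E'
from h import *
for p in((247.7,231.5),(257.7,246.9),(252.7,239.2)): print(plane('top',p,.003))
E
```

```text
[0.4489498  0.07128703 0.003     ]
[0.41359648 0.0485924  0.003     ]
[0.43122651 0.05990659 0.003     ]
```

>>> arm_command:
  deltas:
    - [[0.32,-0.38,0,0,0,0],[0.32,-0.38,0,0,0,0],[0.32,-0.38,0,0,0,0],[0.32,-0.38,0,0,0,0],[0.32,-0.38,0,0,0,0],[0.32,-0.38,0,0,0,0],[0.32,-0.38,0,0,0,0],[0,0,0,0,0,0],[0,0,0,0,0,0]]

```text
t: 9.4
tool_pos: [0.4028, 0.1207, 0.0274]
orientation: [-1.559, -2.727, 0.0]
force: [-0.3, 0.5, 1.2]
opening: 0.0005
gripper_force: 0.0
```

>>> arm_command:
  deltas:
    - [[0.2,-0.24,0,0,0,0],[0.2,-0.24,0,0,0,0],[0.1,-0.12,0,0,0,0],[0.1,-0.12,0,0,0,0]]

```text
t: 9.73
tool_pos: [0.4087, 0.1137, 0.0274]
orientation: [-1.558, -2.728, 0.0]
force: [-0.0, 0.1, 1.2]
opening: 0.0005
gripper_force: 0.2
```

>>> arm_command:
  deltas:
    - [[0.1,-0.12,0,0,0,0],[0.1,-0.12,0,0,0,0],[0.1,-0.12,0,0,0,0]]

```text
t: 9.98
tool_pos: [0.4117, 0.1101, 0.0274]
orientation: [-1.558, -2.728, -0.0]
force: [-0.5, 0.4, -0.1]
opening: 0.0007
gripper_force: 0.2
```

>>> arm_command:
  deltas:
    - [[0.1,-0.12,0,0,0,0],[0.1,-0.12,0,0,0,0],[0,0,0,0,0,0],[0,0,0,0,0,0]]

```text
t: 10.32
tool_pos: [0.4137, 0.1077, 0.0274]
orientation: [1.558, 2.728, -0.0]
force: [0.9, 0.3, -1.3]
opening: 0.0004
gripper_force: 0.0
```

>>> arm_command:
  deltas:
    - [[0.05,-0.09,0,0,0,0],[0.05,-0.09,0,0,0,0]]

```text
t: 10.48
tool_pos: [0.4146, 0.106, 0.0274]
orientation: [-1.558, -2.728, 0.0]
force: [-0.0, 0.3, 0.1]
opening: 0.0005
gripper_force: 0.1
```

>>> arm_command:
  deltas:
    - [[0.05,-0.09,0,0,0,0],[0.05,-0.09,0,0,0,0]]

```text
t: 10.65
tool_pos: [0.4157, 0.1041, 0.0274]
orientation: [-1.558, -2.728, 0.0]
force: [-0.8, 0.1, 0.7]
opening: 0.0006
gripper_force: 0.1
```

>>> arm_command:
  deltas:
    - [[0.05,-0.09,0,0,0,0],[0.05,-0.09,0,0,0,0]]

```text
t: 10.82
tool_pos: [0.4166, 0.1023, 0.0274]
orientation: [-1.558, -2.728, 0.0]
force: [-0.1, 0.8, -1.3]
opening: 0.0001
gripper_force: 0.1
```

>>> arm_command:
  deltas:
    - [[0.05,-0.09,0,0,0,0],[0.05,-0.09,0,0,0,0]]

```text
t: 10.98
tool_pos: [0.4175, 0.1007, 0.0274]
orientation: [-1.558, -2.727, -0.0]
force: [-0.7, 4.1, 1.1]
opening: 0.0007
gripper_force: 1.7
```

>>> arm_command:
  deltas:
    - [[0.05,-0.09,0,0,0,0],[0.05,-0.09,0,0,0,0]]

```text
t: 11.15
tool_pos: [0.4182, 0.0995, 0.0274]
orientation: [-1.557, -2.726, -0.001]
force: [-4.1, 7.7, 4.7]
opening: 0.0006
gripper_force: 4.7
```

The push force rose sharply to about 9 N, so the wedge is snug. Next I back off and press the corner.

>>> arm_command:
  deltas:
    - [[-0.3,0.5,0,0,0,0],[-0.5,0.9,0,0,0,0],[-0.7,1.2,0,0,0,0],[0,0,2,0,0,0],[0,0,3,0,0,0],[0,0,3,0,0,0],[0,0,2,0,0,0],[1.3,-2.2,0,0,0,0],[1.3,-2.2,0,0,0,0],[1.3,-2.2,0,0,0,0],[1.3,-2.3,0,0,0,0],[0,0,0,0,0,0]]

```text
t: 12.15
tool_pos: [0.4573, 0.0331, 0.1279]
orientation: [1.56, 2.724, -0.001]
force: [0.8, 0.3, -0.5]
opening: 0.0005
gripper_force: 0.0
```

>>> arm_command:
  deltas:
    - [[0,0,-1.5,0,0,0],[0,0,-1.5,0,0,0],[0,0,-1,0,0,0],[0,0,-0.5,0,0,0],[0,0,0,0,0,0],[0,0,0,0,0,0],[0,0,0,0,0,0]]

```text
t: 12.73
tool_pos: [0.4561, 0.036, 0.0832]
orientation: [1.557, 2.727, 0.001]
force: [1.0, -0.4, 0.7]
opening: 0.0002
gripper_force: 0.0
```

```bash
python3 - <<'E'
from h import *
s=monitor.read_state();print(s['tool_pos'],s['force'])
T=eyes.read_camera('top');S=eyes.read_camera('side')
a=np.hstack([cv2.resize(T[160:310,170:320],None,fx=2.6,fy=2.6),cv2.resize(S[170:320,200:350],None,fx=2.6,fy=2.6)]);cv2.imwrite('pics/c6.png',a)
E
```

```text
[0.4561132  0.03604255 0.08322213] [ 1.04610277 -0.36854777  0.71264907]
```

View pics/c6.png

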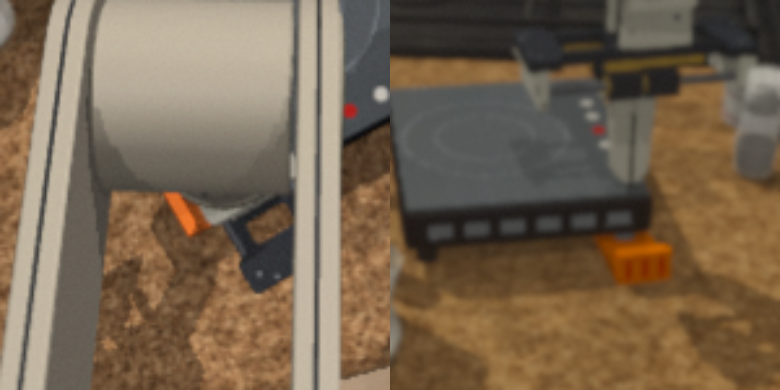

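The side view shows the wedge lying flat under the front left foot (crop 625,236), with the fingertip above that corner. I press it now.

>>> arm_command:
  deltas:
    - [[0,0,-0.2,0,0,0],[0,0,-0.2,0,0,0],[0,0,-0.1,0,0,0],[0,0,0,0,0,0],[0,0,0,0,0,0]]

```text
t: 13.25
tool_pos: [0.4555, 0.0358, 0.0773]
orientation: [-1.558, -2.728, 0.0]
force: [-0.6, 0.7, 0.8]
opening: 0.0004
gripper_force: 0.0
```

>>> arm_command:
  deltas:
    - [[0,0,-0.1,0,0,0],[0,0,0,0,0,0],[0,0,0,0,0,0]]

```text
t: 13.5
tool_pos: [0.4557, 0.0358, 0.0771]
orientation: [-1.558, -2.728, 0.0]
force: [-4.1, -0.5, 7.3]
opening: 0.0003
gripper_force: 3.4
```

>>> arm_command:
  deltas:
    - [[0,0,-0.05,0,0,0],[0,0,0,0,0,0],[0,0,0,0,0,0]]

```text
t: 13.75
tool_pos: [0.4557, 0.0357, 0.077]
orientation: [-1.558, -2.728, 0.0]
force: [-5.9, -0.0, 12.9]
opening: 0.0005
gripper_force: 5.9
```

>>> arm_command:
  deltas:
    - [[0,0,0.02,0,0,0],[0,0,0,0,0,0],[0,0,0,0,0,0],[0,0,0,0,0,0],[0,0,0,0,0,0],[0,0,0,0,0,0]]

```text
t: 14.25
tool_pos: [0.4557, 0.0357, 0.077]
orientation: [-1.558, -2.728, 0.0]
force: [-4.9, 0.1, 9.6]
opening: 0.0004
gripper_force: 4.9
```

```bash
python3 -c "
from plant import ticket
print(ticket.close_job())"
```

```text
the job is handed in; nothing more can be done
None
```

The job is handed in, though no verdict came back: the corner first rocked about 7 mm, and with the wedge snug under the short foot it held level (TCP z 0.077 m) under a press of about 10 N.

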